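# Try out the folding stay of a small parts chest

## Robot

A 7-joint arm with a two-finger parallel gripper is mounted at the origin on a cart in front of the work surface, level with it; the furniture and walls round the work are solid. World frame = base frame: x ahead of the robot, y to its left, z up, the work surface at z = 0. Lengths are in m, angles in rad, forces in N, time in s.
With the tool pointing down it reaches from about 0.35 to 0.9 m from the base axis. Payload 7.2 kg.
Tool frame: the origin (TCP) lies where the fingers leave the gripper's body, on its centre line; the fingertips stand 80 mm ahead of it and the grasp point (between the pads) lies r.grasp_offset ahead of it (r.grasp_offset is the distance from the TCP to the grasp point, in m); x points along the fingers, z is the direction in which the jaws open and shut, and the axes are right-handed (so a half turn about x gives the same grasp; the last joint's range is limited). The gripper opens to 88 mm and grips with 3 to 60 N. Pads are 20 mm wide; open, the fingers measure 115 mm over their backs; the gripper's body (75 mm by 178 mm) begins 61 mm behind the grasp point.
Start: joints at [-1.305, 0.411, -0.013, 1.596, 0.006, 1.134, -0.082], TCP at [0.205, 0.591, 0.303] pointing down, gripper open.
Joint ranges: [-2.95, 2.95], [-0.29, 1.99], [-1.47, 1.44], [0.14, 2.54], [-1.03, 4.17], [0.13, 1.85], [-2.86, 2.86]. Speed limits (rad/s): [2.39, 2.39, 3.01, 3.01, 3.14, 3.14, 3.14].

## Interface

Orientations are given as a unit quaternion [x, y, z, w].
In Python, from bench import status, grab_frame, camera_info, r, spotter gives the robot as it stands.
- The arm moves only by the tool servo_tool, never from a script. Its argument "motion" is a list that holds one entry, the list of rows, each a list of 5 numbers: the opening, from -1 (shut) to 1 (fully open), then the shift along the tool's x, y, z scaled (see below), then the turn about the tool's x scaled (see below). A call has 1 to 12 rows; each row shifts and turns the commanded pose from where the row before left it, along the tool's axes as they then stand; what a row does not reach is not made up. The controller multiplies each number of a shift by 0.04 m and each number of a turn by 0.15 rad. A row lasts 1/8 s, in which the tool goes at most 62.5 mm and 10.7 degrees, less where a joint would pass 70% of its speed; a pose out of reach is approached as far as the arm can. A call with a number of a shift or a turn outside -1 to 1 is refused whole. A call with a gripper value outside its range is refused whole. The fingers move at their own pace and stop on an object; "squeeze" is the grip in N (left out, the last holds). Time passes only in rows, so rows that do not move let the fingers close. It gives the time, the measured TCP pose, the force and the opening at its end, in the units of the state.
- status.read_state(): the state, without advancing time (a new reading comes with each control period).
- grab_frame(name): name is "scene" or "top"; returns the picture (420x560x3 uint8, red, green, blue); there is no depth.
- camera_info(name): a dict with "fovy" (degrees; the focal length in pixels is half the picture's height over the tangent of half this angle, whatever the lens; pixels are square), "cx", "cy" (the principal point, pixels), "extrinsics" (4x4, takes a point from camera to world coordinates). Camera axes: x right, y up, looking along -z (the intrinsics and any distortion apply to the point x, -y, -z); pixel columns grow to the right and rows downward; lengths in m; the calibration is good to about 2 mm. A picture is of the moment at which its call begins. camera_info takes no time and is no camera call.
- r.sign_off(): hands the job in, once; it reports no verdict.
Trained networks look in the newest picture that a camera, given by its name, has taken for a name from the list of things; names that differ only in an ending like _2 or _b are one class to them, and where a whole thing is asked for, a point or a joint stands for the part that bears it (a point fixed in the world has none). Each returns a list of dicts, best first, with "confidence" (0 to 1); they miss things now and then, are a little off and sometimes report something else, mostly with a low value. They report only what shows in the picture. A call takes as long as a camera call.
- spotter.boxes_of(camera, query): "xyz" ([x, y, z] in m, in world coordinates, good to about 4 mm: the middle of the surface that is visible of it).
- spotter.tip_of(camera, query): "xyz" ([x, y, z] in m, in world coordinates, good to about 4 mm: a listed point, or the origin of a listed thing).
The state is a dict: "time_s": time; "q": joint angles; "dq": joint speeds; "joint_efforts": joint torques, N m; "eef_pos": TCP position; "eef_rot": TCP orientation; "contact_force": force on the tool from outside, world axes, zero at the start; "wrist_torque": the same for the moment, N m; "width": opening from 0.0 (shut) to 1.0 (fully open).
Only numpy, scipy, OpenCV 4.12 (cv2) and the standard library are available. Lean on these libraries where they do the work, as an engineer would, in place of code of your own. Each camera call takes 0.05 s, during which the arm holds its last target.

## Task

The folding lid stay on the small blue-lidded parts chest has just been refitted: try it out. Raise the lid by its black handle until the stay straightens and clicks over into its lock, without straining the stay so that its clamped foot is dragged along the rail, and let go so that the lid stands open by itself. Then break the stay by pushing its red knee bar back down, and lower the lid gently until it is shut, leaving the things around the chest where they are.

Things in the scene. Friction and masses are not known exactly. Their poses are not given: they have to be found in the camera images.
- chest: Grey open-topped parts chest, 160 x 160 mm, 103 mm high, fixed to the bench; origin at the centre of its underside; its -x side is the front (towards the robot), +y its left side, where the stay sits; z up. It stands turned by different amounts.
- lid (a joint): Lid angle (rad): 0 shut, grows as the front edge rises. Lid about 0.6 kg, stiff hinge: with the stay broken it stands by itself while steeper than about 1.05 and falls if let go much lower. The stay locks at a lid angle between 1.2 and 1.47, different every time. Until there the handle needs 2 to 6 N; then it stops hard, and a further pull of about 12 N drags the stay's foot.
- lid_hinge (a point): Middle of the lid's hinge axis: at the top of the chest's rear wall, 80 mm behind the chest's centre, 108 mm above the bench; the axis runs along the chest's y.
- lid_handle (a point): Centre of the black handle: round bar 14 mm thick, 28 mm long, along the chest's y, on a 10 mm wide neck in the middle of the lid's front edge, 28 mm ahead of the edge, 192 mm from the hinge and 8 mm above the lid's hinge line (116 mm above the bench when shut). Pinch it by its two end faces from above; it turns between the fingers as the lid swings.
- knee_bar (a point): Point on the red bar, 12 mm thick, that sticks out level to the left from the stay's knee: 45 mm out from the stay, 27 mm from the bar's end. Lid shut, it hangs beside the chest; lid up, it is 20 to 35 mm above the rim. To break the lock push it down and backwards (45 degrees, towards the hinge) with 1 to 6 N by 25 to 30 mm; after less than 15 mm it springs back.
- stay_top (a point): Pivot of the stay's upper link on the left edge of the lid. The stay's two links are 65 mm each, so the straight stay holds stay_top 130 mm from stay_foot; shut, they are 38 to 55 mm apart. Near straight a light spring takes the knee on to a stop 4 mm over centre (129.8 mm): the lock. Pushed back until the distance is under about 126 mm, the stay is broken and the lid stays put.
- stay_foot (a point): Pivot of the stay's lower link on the dark foot block, which is clamped by friction on a level rail on the chest's left side; it slips along the chest's x if the stay is overloaded in pull or push, and must not.
- oil_bottle: Small white oil bottle with blue band and red nozzle, 35 mm wide, 107 mm high, standing beside the chest; origin at the centre of its underside. To be left alone.
- screwdriver: Screwdriver with red handle, 203 mm long, lying beside the chest; origin under its middle. To be left alone.
- marker: White marker pen with blue cap, 124 mm long, lying in front of the chest; origin under its middle. To be left alone.
- gauge_block: Plain steel block 20 x 30 x 12 mm lying near the chest's front right corner; origin at the centre of its underside. To be left alone.

How it is judged:
On the way, in this order (a step that is already met when the one before it is completed fails the run):
1. the lid stands open by itself with the stay over centre in its lock (its pivots more than 128.8 mm apart), the robot not touching the chest, lid or stay, for half a second (distance between stay_foot and stay_top above 0.1288 m and value of joint lid above 1 rad and contact force between each of the arm, the fingers and chest below 0.1 N), for 0.5 s.
2. the stay has been broken (its pivots less than 127 mm apart) with the lid still up (above 0.8) (distance between stay_foot and stay_top below 0.127 m and value of joint lid above 0.8 rad), for 0.1 s.
At the end, for the whole second after the job is handed in: The lid is shut (within 0.04 rad), the foot of the stay is within 2 mm of where it was clamped, and the bottle, screwdriver, marker and block are within 25 mm of where they were (value of joint lid below 0.04 rad and distance of stay_foot from where it was at the start of the episode below 0.002 m and distance of each of oil_bottle, screwdriver, marker, gauge_block from where it was at the start of the episode below 0.025 m); the robot touches nothing.
It fails at once if the stay is strained: its clamped foot is dragged by more than 2 mm (distance of stay_foot from where it was at the start of the episode above 0.002 m).
It fails at once if the lid slams: it falls faster than 1.8 rad/s (velocity of joint lid below -1.8 rad/s).
It fails at once if the bottle, screwdriver, marker or block is pushed more than 25 mm, or the bottle tipped (angle between oil_bottle's own z axis and vertical above 0.5 rad or distance of any of oil_bottle, screwdriver, marker, gauge_block from where it was at the start of the episode above 0.025 m).
It also fails if it takes over 72 s, if anything falls off the work surface, if the arm or the gripper's body presses on something with over 40 N, if the wrist force passes 120 N, or if a joint passes its speed limit or range.

## Working session

There is one attempt and no reset: what is moved stays moved. The work goes in short steps, Python scripts to look and compute and a tool call to move; the robot and the scene stay as the last step left them, time stands still between calls to the robot, and variables do not carry over. Pictures are saved under pics/ and viewed, and the job is handed in when it is done.

Besides the shell and the picture viewer there is one more tool, called after "Emit:" in YAML: its name, and indented under it one key for each argument. servo_tool: Moves the arm, as the interface text tells. Its arguments: {"type":"object","properties":{"motion":{"type":"array"},"squeeze":{"type":"number"}},"required":["motion"]}

```bash
ls; mkdir -p pics; cat > h.py <<'E'
import numpy as np, cv2
from bench import status, grab_frame, camera_info, r, spotter
def snap(n,f):
    im=grab_frame(n); cv2.imwrite('pics/'+f,im[:,:,::-1]); return im
E
python3 - <<'E'
from h import *
s=status.read_state(); print({k:np.round(v,3) for k,v in s.items()}, r.grasp_offset)
for n in('scene','top'):
    snap(n,n+'0.png'); c=camera_info(n); print(n,c['fovy'],c['cx'],c['cy'],np.round(c['extrinsics'],3).tolist(), [k for k in c])
for n in('scene','top'):
  for q in ['chest','lid_hinge','lid_handle','knee_bar','stay_top','stay_foot','oil_bottle','screwdriver','marker','gauge_block']:
    o=spotter.tip_of(n,q); print(n,q,[(np.round(d['xyz'],3).tolist(),round(d['confidence'],2)) for d in o[:2]])
E
```

```text
pics
{'time_s': np.float64(0.0), 'q': array([-1.305,  0.412, -0.013,  1.597,  0.006,  1.134, -0.082]), 'dq': array([ 0.   ,  0.   ,  0.   ,  0.001,  0.002, -0.002, -0.   ]), 'joint_efforts': array([-1.0000e-03, -5.8797e+01,  6.4100e-01, -2.9107e+01, -5.4000e-02,
        1.8000e-02,  0.0000e+00]), 'eef_pos': array([0.205, 0.59 , 0.302]), 'eef_rot': array([-0.41 ,  0.577,  0.41 ,  0.576]), 'contact_force': array([ 0.617, -0.248, -0.164]), 'wrist_torque': array([-0.037,  0.023, -0.035]), 'width': np.float64(0.999)} 0.0613
scene 55.45827010845192 281.32596684189684 212.23399796310235 [[0.711, 0.548, -0.441, 0.129], [-0.703, 0.542, -0.46, -0.797], [-0.013, 0.637, 0.771, 0.781], [0.0, 0.0, 0.0, 1.0]] ['fovy', 'cx', 'cy', 'extrinsics']
top 42.34672056704668 284.3289099248736 214.2674791223452 [[0.018, 0.995, -0.1, 0.402], [-1.0, 0.02, 0.018, -0.388], [0.02, 0.1, 0.995, 0.959], [0.0, 0.0, 0.0, 1.0]] ['fovy', 'cx', 'cy', 'extrinsics']
scene chest [([0.497, -0.41, -0.004], 0.98)]
scene lid_hinge [([0.568, -0.46, 0.107], 0.63)]
scene lid_handle [([0.408, -0.346, 0.118], 0.73)]
scene knee_bar [(
[... 245 characters left out ...]
([0.39, -0.29, -0.002], 0.73), ([0.567, -0.46, 0.108], 0.61)]
scene gauge_block [([0.331, -0.386, 0.002], 0.66)]
top chest [([0.497, -0.409, 0.002], 0.63)]
top lid_hinge [([0.564, -0.456, 0.11], 0.62)]
top lid_handle [([0.404, -0.348, 0.116], 0.79), ([0.326, -0.389, 0.001], 0.73)]
top knee_bar [([0.616, -0.33, 0.065], 0.8)]
top stay_top [([0.554, -0.345, 0.111], 0.82), ([0.349, -0.472, -0.002], 0.73)]
top stay_foot [([0.535, -0.331, 0.078], 0.9)]
top oil_bottle [([0.35, -0.471, -0.002], 0.78), ([0.39, -0.287, 0.003], 0.55)]
top screwdriver [([0.479, -0.575, 0.001], 0.72), ([0.555, -0.349, 0.111], 0.6)]
top marker [([0.394, -0.29, -0.0], 0.57)]
top gauge_block [([0.328, -0.385, 0.001], 0.53)]
```

View pics/scene0.png

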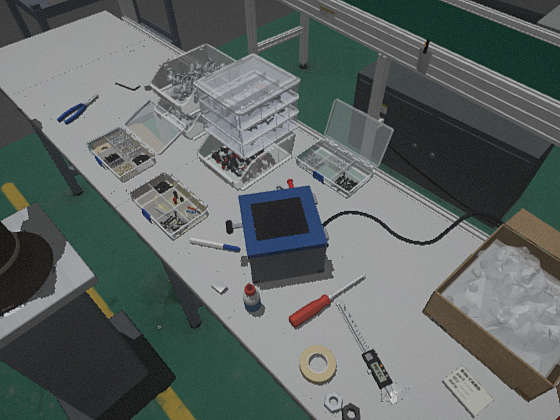

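View pics/top0.png

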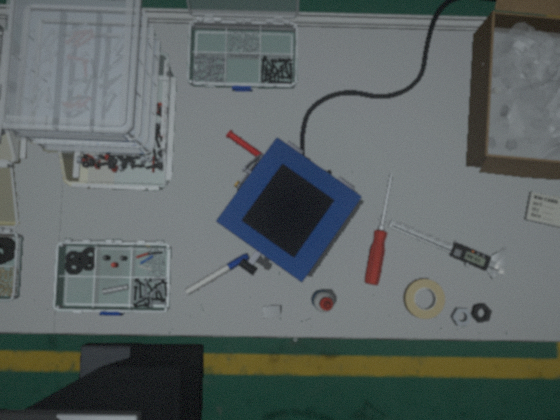

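```bash
cat >> h.py <<'E'
def proj(n,p):
    c=camera_info(n); f=210/np.tan(np.radians(c['fovy'])/2); E=c['extrinsics']
    q=np.linalg.inv(E)@np.r_[p,1]; return c['cx']+f*q[0]/-q[2], c['cy']-f*q[1]/-q[2]
def ray(n,u,v):
    c=camera_info(n); f=210/np.tan(np.radians(c['fovy'])/2); E=np.array(c['extrinsics'])
    d=E[:3,:3]@np.array([(u-c['cx'])/f,-(v-c['cy'])/f,-1]); return E[:3,3],d/np.linalg.norm(d)
def tri(a,b):
    o1,d1=ray('scene',*a); o2,d2=ray('top',*b)
    t=np.linalg.lstsq(np.c_[d1,-d2],o2-o1,rcond=None)[0]; p=o1+t[0]*d1;q=o2+t[1]*d2
    return (p+q)/2,np.linalg.norm(p-q)
E
cat > ch.py <<'E'
from h import *
def model(cx,cy,yaw):
    X=np.array([np.cos(yaw),np.sin(yaw),0]);Y=np.array([-np.sin(yaw),np.cos(yaw),0]);C=np.array([cx,cy,0])
    return lambda x,y,z: C+x*X+y*Y+np.array([0,0,z])
E
python3 - <<'E'
from ch import *
m=model(.497,-.410,np.radians(-35))
pts={'h':m(-.112,0,.116),'hl':m(-.112,.014,.116),'hr':m(-.112,-.014,.116)}
for sx in(-1,1):
  for sy in(-1,1): pts[f'c{sx}{sy}']=m(.08*sx,.08*sy,.113)
for n,box in(('scene',(200,170,350,300)),('top',(200,110,380,300))):
    im=cv2.imread(f'pics/{n}0.png'); x0,y0,x1,y1=box; k=4
    z=cv2.resize(im[y0:y1,x0:x1],None,fx=k,fy=k,interpolation=cv2.INTER_CUBIC)
    for a,p in pts.items():
        u,v=proj(n,p); cv2.circle(z,(int((u+.5-x0)*k),int((v+.5-y0)*k)),4,(0,255,255),1)
    cv2.imwrite(f'pics/{n}0z.png',z); print(z.shape)
s=status.read_state()
from scipy.spatial.transform import Rotation as R
print(R.from_quat(s['eef_rot']).as_matrix().round(3))
E
```

```text
(520, 600, 3)
(760, 720, 3)
[[-0.    -0.945  0.328]
 [ 0.     0.328  0.945]
 [-1.     0.     0.   ]]
```

View pics/scene0z.png

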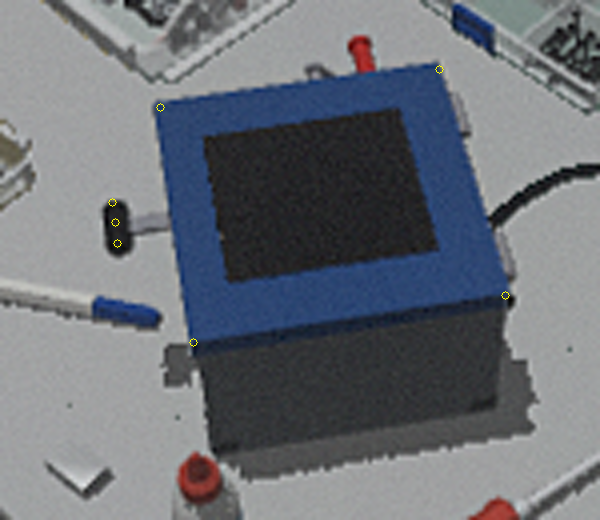

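View pics/top0z.png

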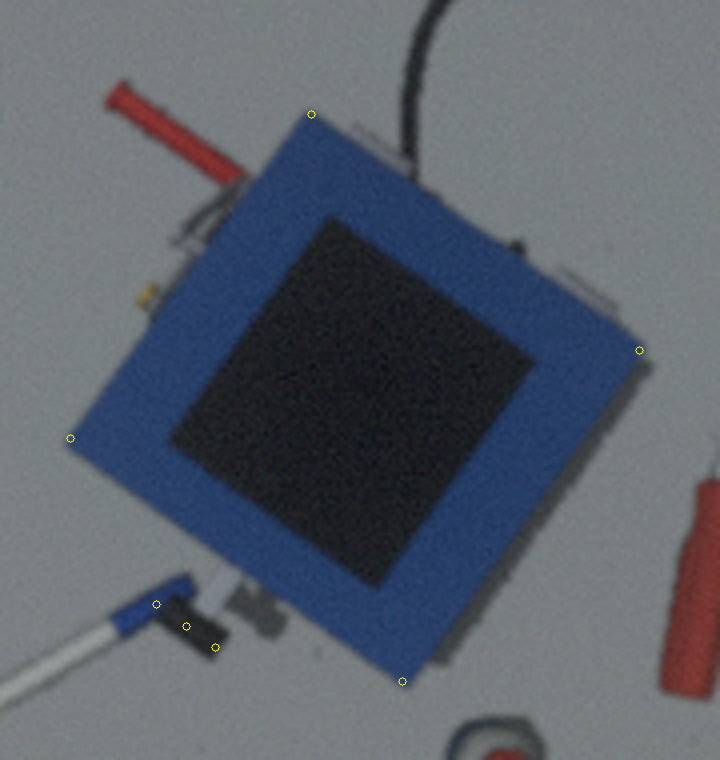

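```bash
python3 - <<'E'
from ch import *
print(tri((229,226.5),(248.2,266.6)))
# lid corners zoomed: scene, top
S={'fl':(158,102),'bl':(441,63),'br':(511,298),'fr':(192,345)}
T={'fl':(67,441),'bl':(309,111),'br':(644,346),'fr':(407,687)}
P={k:tri((200+S[k][0]/4-.5,170+S[k][1]/4-.5),(200+T[k][0]/4-.5,110+T[k][1]/4-.5)) for k in S}
for k in P: print(k,P[k][0].round(4),round(P[k][1],4))
p={k:v[0] for k,v in P.items()}
print('c',sum(p.values())/4)
for a,b in(('fl','bl'),('fr','br')): d=p[b]-p[a];print(np.degrees(np.arctan2(d[1],d[0])),np.linalg.norm(d))
for a,b in(('fr','fl'),('br','bl')): d=p[b]-p[a];print(np.degrees(np.arctan2(d[1],d[0]))-90,np.linalg.norm(d))
E
```

```text
(array([ 0.40440236, -0.34906372,  0.11540841]), np.float64(7.491209770133638e-05))
fl [ 0.4762 -0.298   0.1179] 0.0005
bl [ 0.6094 -0.3897  0.1171] 0.0013
br [ 0.5186 -0.5234  0.111 ] 0.0002
fr [ 0.3833 -0.4315  0.115 ] 0.0001
c [ 0.49688124 -0.41064769  0.11526212]
-34.527320242172614 0.16173573609906255
-34.19566980457447 0.16363660579524386
-34.82863571947701 0.16260992792971063
-34.17465212066432 0.1617558882393702
```

Emit:
servo_tool:
  motion:
    - [[1,0,0,0,0.89],[1,0,0,0,0.89],[1,0,-0.5,-0.3,0],[1,0,-0.95,-0.6,0],[1,0,-0.95,-0.6,0],[1,0,-0.95,-0.6,0],[1,0,-0.95,-0.6,0],[1,0,-0.95,-0.6,0],[1,0,-0.95,-0.6,0],[1,0,-0.95,-0.6,0],[1,0,-0.95,-0.6,0],[1,0,-0.95,-0.6,0]]

```text
time_s: 2.6
eef_pos: [0.375, 0.1964, 0.303]
eef_rot: [-0.33, 0.625, 0.33, 0.626]
contact_force: [1.0, -0.6, -1.3]
width: 0.997
```

```bash
cat >> ch.py <<'E'
from scipy.spatial.transform import Rotation as R
CC=np.array([.497,-.4105]);YAW=np.radians(-34.4)
XA=np.array([np.cos(YAW),np.sin(YAW)]);YA=np.array([-np.sin(YAW),np.cos(YAW)])
def tc(p): d=np.array(p[:2])-CC; return np.array([d@XA,d@YA,p[2]])
def st():
    s=status.read_state(); M=R.from_quat(s['eef_rot']).as_matrix()
    f=s['contact_force']
    print('t',round(s['time_s'],2),'chestTCP',tc(s['eef_pos']).round(4),'zang',round(np.degrees(np.arctan2(M[1,2],M[0,2]))-55.6,2),'Fchest',np.round([f[:2]@XA,f[:2]@YA,f[2]],2),'w',round(s['width'],3),'q',np.round(s['q'],2))
    return s
E
python3 -c "
from ch import *
st()"
```

```text
t 2.6 chestTCP [-0.4436  0.4318  0.303 ] zang -0.02 Fchest [ 1.15  0.12 -1.29] w 0.997 q [-0.86  0.05  0.27  2.07 -0.02  1.02  0.39]
```

Emit:
servo_tool:
  motion:
    - [[1,0,-0.69,-0.9,0],[1,0,-0.69,-0.9,0],[1,0,-0.69,-0.9,0],[1,0,-0.69,-0.9,0],[1,0,-0.69,-0.9,0],[1,0,-0.69,-0.9,0],[1,0,-0.69,-0.9,0],[1,0,-0.69,-0.9,0],[1,0.3,-0.69,-0.9,0],[1,0.3,-0.69,-0.9,0],[1,0.3,-0.69,-0.9,0],[1,0.3,-0.69,-0.9,0]]

```text
time_s: 4.1
eef_pos: [0.4039, -0.3471, 0.2542]
eef_rot: [-0.33, 0.625, 0.33, 0.626]
contact_force: [0.5, 0.3, 1.3]
width: 0.998
```

Emit:
servo_tool:
  motion:
    - [[1,0,0,0,0],[1,0,0,0,0]]

```text
time_s: 4.35
eef_pos: [0.4034, -0.3453, 0.2545]
eef_rot: [-0.329, 0.626, 0.33, 0.626]
contact_force: [0.0, 0.5, 0.3]
width: 1.001
```

```bash
python3 -c "
from ch import *
st(); snap('scene','s1.png'); snap('top','t1.png')
for n in('scene','top'): print([(tc(d['xyz']).round(4),d['confidence']) for d in spotter.tip_of(n,'lid_handle')])"
```

```text
t 4.35 chestTCP [-0.1141  0.0009  0.2545] zang -0.05 Fchest [-0.28  0.42  0.33] w 1.001 q [-0.01  0.38  0.8   1.92 -0.32  0.98  1.91]
[(array([-0.1127, -0.0003,  0.1173]), 0.93)]
[(array([-0.0024,  0.0044,  0.0047]), 0.36)]
```

View pics/s1.png

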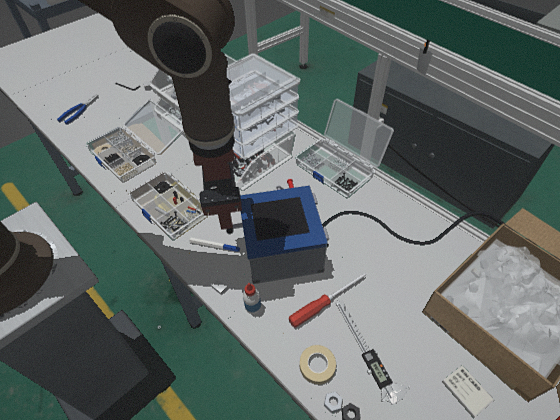

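Emit:
servo_tool:
  motion:
    - [[1,0.35,-0.02,0,0],[1,0.35,-0.02,0,0],[1,0.35,0,0,0],[1,0.35,0,0,0],[1,0.35,0,0,0],[1,0.2,0,-0.02,0],[1,0,0,0,0],[0.2,0,0,0,0],[-0.2,0,0,0,0]]
  squeeze: 20

```text
time_s: 5.68
eef_pos: [0.4046, -0.3475, 0.1771]
eef_rot: [-0.33, 0.625, 0.329, 0.626]
contact_force: [-0.4, 0.3, -0.2]
width: 0.812
```

```bash
python3 -c "
from ch import *
st()"
```

```text
t 5.67 chestTCP [-0.1118 -0.0002  0.1771] zang -0.02 Fchest [-0.44  0.01 -0.17] w 0.812 q [ 0.07  0.49  0.73  1.98 -0.43  0.83  2.01]
```

Emit:
servo_tool:
  motion:
    - [[-1,0,0,0,0],[-1,0,0,0,0],[-1,0,0,0,0],[-1,0,0,0,0],[-1,0,0,0,0],[-1,0,0,0,0]]
  squeeze: 20

```text
time_s: 6.42
eef_pos: [0.4042, -0.3475, 0.1766]
eef_rot: [-0.33, 0.626, 0.33, 0.626]
contact_force: [-0.3, -0.4, -0.6]
width: 0.315
```

```bash
python3 -c "
from ch import *
st()"
```

```text
t 6.42 chestTCP [-0.1121 -0.0005  0.1766] zang -0.03 Fchest [-0.01 -0.45 -0.63] w 0.315 q [ 0.07  0.49  0.73  1.98 -0.43  0.83  2.01]
```

```bash
cat >> ch.py <<'E'
def arc(t0,t1,n,Rr=.1922,f0=.040):
    t=np.linspace(t0,t1,n+1)+f0; x=-Rr*np.cos(t); z=Rr*np.sin(t)
    for i in range(n): print([round(float(-(z[i+1]-z[i])/.04),2),round(float(-(x[i+1]-x[i])/.04),2)],end=' ')
    print()
E
python3 -c "
from ch import *
arc(0,.6,10);arc(.6,1.1,9);arc(1.1,1.2,4);arc(1.2,1.5,30)"
```

```text
[-0.29, -0.02] [-0.29, -0.04] [-0.28, -0.05] [-0.28, -0.07] [-0.27, -0.09] [-0.27, -0.1] [-0.26, -0.12] [-0.25, -0.14] [-0.25, -0.15] [-0.24, -0.17] 
[-0.21, -0.17] [-0.2, -0.18] [-0.19, -0.19] [-0.18, -0.2] [-0.17, -0.21] [-0.16, -0.22] [-0.14, -0.22] [-0.13, -0.23] [-0.12, -0.24] 
[-0.05, -0.11] [-0.05, -0.11] [-0.04, -0.11] [-0.04, -0.11] 
[-0.02, -0.05] [-0.01, -0.05] [-0.01, -0.05] [-0.01, -0.05] [-0.01, -0.05] [-0.01, -0.05] [-0.01, -0.05] [-0.01, -0.05] [-0.01, -0.05] [-0.01, -0.05] [-0.01, -0.05] [-0.01, -0.05] [-0.01, -0.05] [-0.01, -0.05] [-0.01, -0.05] [-0.01, -0.05] [-0.01, -0.05] [-0.01, -0.05] [-0.01, -0.05] [-0.01, -0.05] [-0.01, -0.05] [-0.01, -0.05] [-0.01, -0.05] [-0.0, -0.05] [-0.0, -0.05] [-0.0, -0.05] [-0.0, -0.05] [-0.0, -0.05] [-0.0, -0.05] [-0.0, -0.05]
```

Emit:
servo_tool:
  motion:
    - [[-1,-0.29,-0.02,0,0],[-1,-0.29,-0.04,0,0],[-1,-0.28,-0.05,0,0],[-1,-0.28,-0.07,0,0],[-1,-0.27,-0.09,0,0],[-1,-0.27,-0.1,0,0],[-1,-0.26,-0.12,0,0],[-1,-0.25,-0.14,0,0],[-1,-0.25,-0.15,0,0],[-1,-0.24,-0.17,0,0]]

```text
time_s: 7.68
eef_pos: [0.4358, -0.3691, 0.2844]
eef_rot: [-0.329, 0.626, 0.33, 0.625]
contact_force: [-2.5, -3.4, -4.9]
width: 0.315
```

```bash
cat >> ch.py <<'E'
def ang():
    p=tc(status.read_state()['eef_pos']); a=np.array([.08-p[0],p[2]-.0613-.108]); print('theta',round(np.arctan2(a[1],a[0])-.04,3),'R',np.hypot(*a).round(4))
E
python3 -c "
from ch import *
st();ang();snap('scene','s2.png')"
```

```text
t 7.67 chestTCP [-0.0739 -0.0004  0.2844] zang -0.03 Fchest [-0.17 -4.2  -4.89] w 0.315 q [ 0.02  0.42  0.8   1.79 -0.34  1.08  1.91]
theta 0.602 R 0.1922
```

View pics/s2.png

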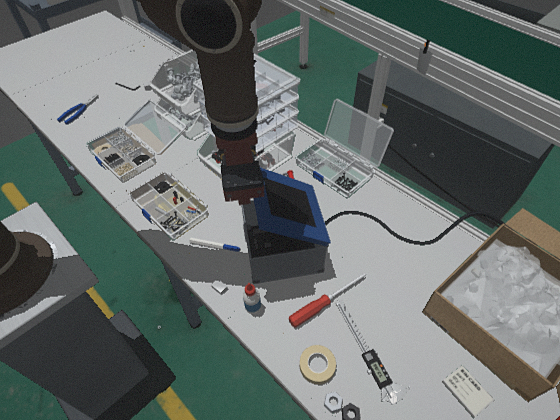

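Emit:
servo_tool:
  motion:
    - [[-1,-0.21,-0.17,-0.02,0],[-1,-0.2,-0.18,-0.02,0],[-1,-0.19,-0.19,0,0],[-1,-0.18,-0.2,0,0],[-1,-0.17,-0.21,0,0],[-1,-0.16,-0.22,0,0],[-1,-0.14,-0.22,0,0],[-1,-0.13,-0.23,0,0],[-1,-0.12,-0.24,0,0]]

```text
time_s: 8.85
eef_pos: [0.4978, -0.4116, 0.3441]
eef_rot: [-0.33, 0.625, 0.33, 0.626]
contact_force: [0.7, 5.7, -3.5]
width: 0.318
```

```bash
python3 -c "
from ch import *
st();ang();snap('scene','s3.png');snap('top','t3.png')
for n in('scene','top'):
  for q in ['knee_bar','stay_top','stay_foot']:
    print(n,q,[(tc(d['xyz']).round(4),round(d['confidence'],2)) for d in spotter.tip_of(n,q)][:2])
im=np.vstack([cv2.resize(cv2.imread('pics/s3.png')[150:300,200:350],None,fx=4,fy=4)]);im2=cv2.resize(cv2.imread('pics/t3.png')[110:300,200:380],None,fx=3,fy=3); cv2.imwrite('pics/s3z.png',im);cv2.imwrite('pics/t3z.png',im2)
"
```

```text
t 8.85 chestTCP [ 0.0013 -0.0004  0.3441] zang 0.07 Fchest [-2.65  5.14 -3.54] w 0.318 q [ 0.09  0.5   0.79  1.53 -0.37  1.27  1.9 ]
theta 1.108 R 0.1917
scene knee_bar []
scene stay_top []
scene stay_foot [(array([-0.0114,  0.0832,  0.0783]), 0.44)]
top knee_bar [(array([-0.1546, -0.0756, -0.0025]), 0.53)]
top stay_top []
top stay_foot []
```

View pics/t3z.png

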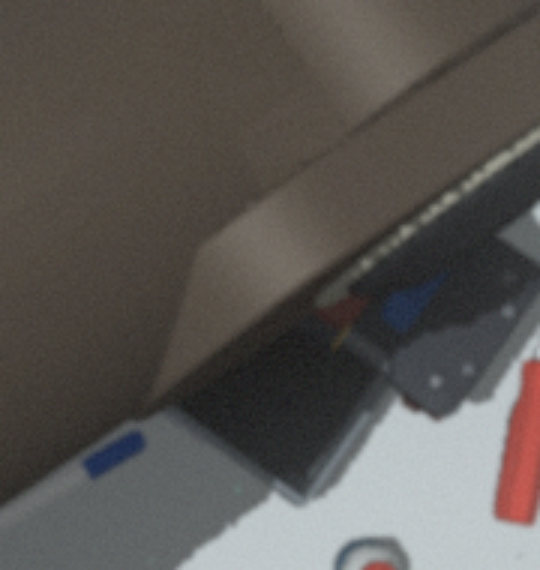

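View pics/s3z.png

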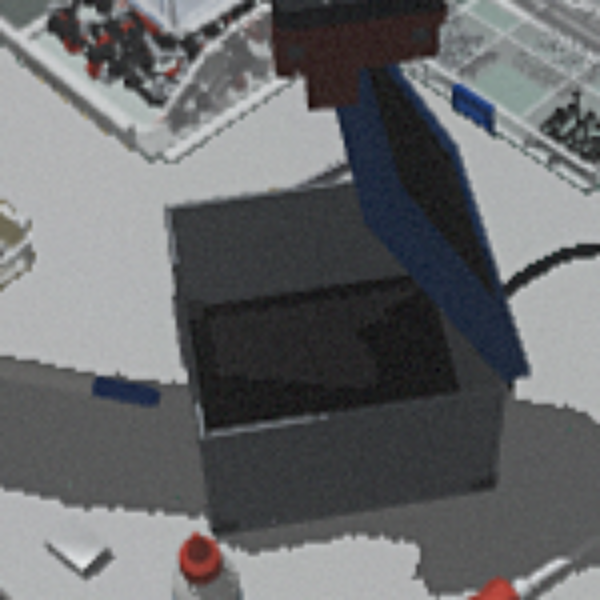

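Emit:
servo_tool:
  motion:
    - [[-1,-0.05,-0.11,0,0],[-1,-0.05,-0.11,0,0],[-1,-0.04,-0.11,0.01,0],[-1,-0.04,-0.1,0,0]]

```text
time_s: 9.75
eef_pos: [0.5116, -0.421, 0.351]
eef_rot: [-0.33, 0.625, 0.33, 0.626]
contact_force: [1.5, 4.6, -3.4]
width: 0.319
```

```bash
python3 -c "
from ch import *
st();ang()
arc(1.2,1.3,10)
arc(1.3,1.4,10)
arc(1.4,1.5,10)"
```

```text
t 9.75 chestTCP [ 0.018  -0.0004  0.351 ] zang 0.04 Fchest [-1.35  4.69 -3.38] w 0.319 q [ 0.11  0.53  0.79  1.47 -0.38  1.3   1.9 ]
theta 1.202 R 0.192
[-0.02, -0.05] [-0.01, -0.05] [-0.01, -0.05] [-0.01, -0.05] [-0.01, -0.05] [-0.01, -0.05] [-0.01, -0.05] [-0.01, -0.05] [-0.01, -0.05] [-0.01, -0.05] 
[-0.01, -0.05] [-0.01, -0.05] [-0.01, -0.05] [-0.01, -0.05] [-0.01, -0.05] [-0.01, -0.05] [-0.01, -0.05] [-0.01, -0.05] [-0.01, -0.05] [-0.01, -0.05] 
[-0.01, -0.05] [-0.01, -0.05] [-0.01, -0.05] [-0.0, -0.05] [-0.0, -0.05] [-0.0, -0.05] [-0.0, -0.05] [-0.0, -0.05] [-0.0, -0.05] [-0.0, -0.05]
```

Emit:
servo_tool:
  motion:
    - [[-1,-0.015,-0.05,0,0],[-1,-0.015,-0.05,0,0],[-1,-0.015,-0.05,0,0]]

```text
time_s: 10.12
eef_pos: [0.5165, -0.4243, 0.3529]
eef_rot: [-0.33, 0.625, 0.33, 0.626]
contact_force: [1.0, 6.3, -1.5]
width: 0.314
```

Emit:
servo_tool:
  motion:
    - [[-1,-0.015,-0.05,0,0],[-1,-0.015,-0.05,0,0]]

```text
time_s: 10.38
eef_pos: [0.5198, -0.4266, 0.3542]
eef_rot: [-0.33, 0.625, 0.33, 0.626]
contact_force: [0.5, 5.1, -1.0]
width: 0.32
```

```bash
python3 -c "
from ch import *
st();ang()"
```

```text
t 10.38 chestTCP [ 0.0279 -0.0004  0.3542] zang 0.04 Fchest [-2.45  4.46 -1.01] w 0.32 q [ 0.12  0.55  0.78  1.44 -0.39  1.32  1.9 ]
theta 1.256 R 0.1921
```

Emit:
servo_tool:
  motion:
    - [[-1,-0.014,-0.05,0,0],[-1,-0.014,-0.05,0,0]]

```text
time_s: 10.62
eef_pos: [0.5231, -0.4289, 0.3553]
eef_rot: [-0.33, 0.625, 0.33, 0.626]
contact_force: [2.1, 5.5, -0.0]
width: 0.318
```

Emit:
servo_tool:
  motion:
    - [[-1,-0.013,-0.05,0,0]]

```text
time_s: 10.75
eef_pos: [0.5248, -0.43, 0.3559]
eef_rot: [-0.33, 0.625, 0.33, 0.626]
contact_force: [0.4, 5.4, -0.8]
width: 0.314
```

Emit:
servo_tool:
  motion:
    - [[-1,-0.013,-0.05,0,0]]

```text
time_s: 10.88
eef_pos: [0.5265, -0.4312, 0.3564]
eef_rot: [-0.33, 0.625, 0.33, 0.626]
contact_force: [1.2, 4.6, 0.0]
width: 0.314
```

```bash
python3 -c "
from ch import *
st();ang()"
```

```text
t 10.88 chestTCP [ 0.036  -0.0004  0.3564] zang 0.05 Fchest [-1.66  4.48  0.05] w 0.314 q [ 0.13  0.56  0.78  1.41 -0.4   1.33  1.9 ]
theta 1.3 R 0.1922
```

Now finer, one row at a time, watching the force along −chest x.

Emit:
servo_tool:
  motion:
    - [[-1,-0.01,-0.04,0,0]]

```text
time_s: 11.0
eef_pos: [0.5278, -0.4321, 0.3568]
eef_rot: [-0.33, 0.625, 0.33, 0.626]
contact_force: [1.0, 5.6, 0.1]
width: 0.321
```

Emit:
servo_tool:
  motion:
    - [[-1,-0.01,-0.04,0,0]]

```text
time_s: 11.12
eef_pos: [0.5292, -0.4329, 0.3572]
eef_rot: [-0.33, 0.625, 0.33, 0.626]
contact_force: [1.1, 4.8, -1.4]
width: 0.316
```

Emit:
servo_tool:
  motion:
    - [[-1,-0.01,-0.04,0,0]]

```text
time_s: 11.25
eef_pos: [0.5305, -0.4338, 0.3575]
eef_rot: [-0.33, 0.625, 0.33, 0.626]
contact_force: [1.9, 6.1, -0.3]
width: 0.315
```

```bash
python3 -c "
from ch import *
st();ang()"
```

```text
t 11.25 chestTCP [ 4.080e-02 -3.000e-04  3.575e-01] zang 0.05 Fchest [-1.85  6.09 -0.3 ] w 0.315 q [ 0.14  0.57  0.78  1.4  -0.4   1.34  1.9 ]
theta 1.326 R 0.1923
```

Emit:
servo_tool:
  motion:
    - [[-1,-0.008,-0.03,0,0]]

```text
time_s: 11.38
eef_pos: [0.5315, -0.4346, 0.3579]
eef_rot: [-0.33, 0.625, 0.33, 0.626]
contact_force: [2.3, 5.1, -1.6]
width: 0.318
```

Emit:
servo_tool:
  motion:
    - [[-1,-0.008,-0.03,0,0]]

```text
time_s: 11.5
eef_pos: [0.5325, -0.4352, 0.3581]
eef_rot: [-0.33, 0.625, 0.33, 0.626]
contact_force: [1.9, 5.0, -2.8]
width: 0.314
```

```bash
python3 -c "
from ch import *
st();ang()"
```

```text
t 11.5 chestTCP [ 0.0432 -0.0004  0.3581] zang 0.05 Fchest [-1.3   5.21 -2.85] w 0.314 q [ 0.14  0.57  0.78  1.39 -0.4   1.34  1.9 ]
theta 1.338 R 0.1923
```

Emit:
servo_tool:
  motion:
    - [[-1,-0.006,-0.03,0,0]]

```text
time_s: 11.62
eef_pos: [0.5335, -0.4359, 0.3584]
eef_rot: [-0.33, 0.625, 0.33, 0.626]
contact_force: [0.9, 5.6, -1.3]
width: 0.318
```

Emit:
servo_tool:
  motion:
    - [[-1,-0.006,-0.03,0,0]]

```text
time_s: 11.75
eef_pos: [0.5345, -0.4366, 0.3586]
eef_rot: [-0.33, 0.625, 0.33, 0.626]
contact_force: [2.7, 4.8, -1.4]
width: 0.318
```

```bash
python3 -c "
from ch import *
st();ang()"
```

```text
t 11.75 chestTCP [ 0.0457 -0.0004  0.3586] zang 0.05 Fchest [-0.49  5.54 -1.42] w 0.318 q [ 0.15  0.58  0.78  1.38 -0.4   1.35  1.9 ]
theta 1.352 R 0.1924
```

Emit:
servo_tool:
  motion:
    - [[-1,-0.005,-0.03,0,0]]

```text
time_s: 11.88
eef_pos: [0.5357, -0.4374, 0.3589]
eef_rot: [-0.33, 0.625, 0.33, 0.626]
contact_force: [2.9, 4.9, -2.6]
width: 0.314
```

Emit:
servo_tool:
  motion:
    - [[-1,-0.005,-0.03,0,0]]

```text
time_s: 12.0
eef_pos: [0.536, -0.4377, 0.3589]
eef_rot: [-0.33, 0.625, 0.331, 0.626]
contact_force: [-1.5, 7.5, 0.1]
width: 0.315
```

```bash
python3 -c "
from ch import *
st();ang()"
```

```text
t 12.0 chestTCP [ 0.0475 -0.0004  0.3589] zang 0.04 Fchest [-5.46  5.35  0.11] w 0.315 q [ 0.15  0.58  0.78  1.37 -0.41  1.35  1.9 ]
theta 1.361 R 0.1924
```

Emit:
servo_tool:
  motion:
    - [[-1,0,0,0,0],[-1,0,0,0,0],[-1,0,0,0,0]]

```text
time_s: 12.38
eef_pos: [0.536, -0.4377, 0.3589]
eef_rot: [-0.33, 0.625, 0.33, 0.626]
contact_force: [-0.5, 6.7, -1.1]
width: 0.316
```

```bash
python3 -c "
from ch import *
st();ang()
snap('scene','s4.png');snap('top','t4.png')
for n in('scene','top'):
  for q in ['knee_bar','stay_top','stay_foot']:
    print(n,q,[(tc(d['xyz']).round(4),round(d['confidence'],2)) for d in spotter.tip_of(n,q)][:2])
"
```

```text
t 12.38 chestTCP [ 0.0476 -0.0004  0.3589] zang 0.05 Fchest [-4.21  5.19 -1.13] w 0.316 q [ 0.15  0.58  0.78  1.37 -0.41  1.35  1.9 ]
theta 1.361 R 0.1924
scene knee_bar [(array([0.0238, 0.1291, 0.1281]), 0.67)]
scene stay_top [(array([0.0678, 0.0904, 0.1779]), 0.58)]
scene stay_foot [(array([-0.156 ,  0.043 , -0.0018]), 0.71)]
top knee_bar [(array([-0.0878, -0.1334, -0.0022]), 0.35)]
top stay_top [(array([ 0.0783, -0.1421,  0.002 ]), 0.23)]
top stay_foot []
```

Emit:
servo_tool:
  motion:
    - [[-1,0,-0.01,0,0],[-1,0,0,0,0]]

```text
time_s: 13.02
eef_pos: [0.5361, -0.4378, 0.3589]
eef_rot: [-0.329, 0.625, 0.331, 0.626]
contact_force: [-1.5, 6.9, 0.5]
width: 0.316
```

```bash
python3 -c "
from ch import *
st();ang()
im=cv2.imread('pics/s4.png'); cv2.imwrite('pics/s4z.png',cv2.resize(im[130:280,220:370],None,fx=4,fy=4,interpolation=cv2.INTER_CUBIC))
"
```

```text
t 13.03 chestTCP [ 0.0477 -0.0004  0.3589] zang 0.04 Fchest [-5.13  4.83  0.49] w 0.316 q [ 0.15  0.58  0.78  1.37 -0.41  1.35  1.9 ]
theta 1.362 R 0.1924
```

View pics/s4z.png

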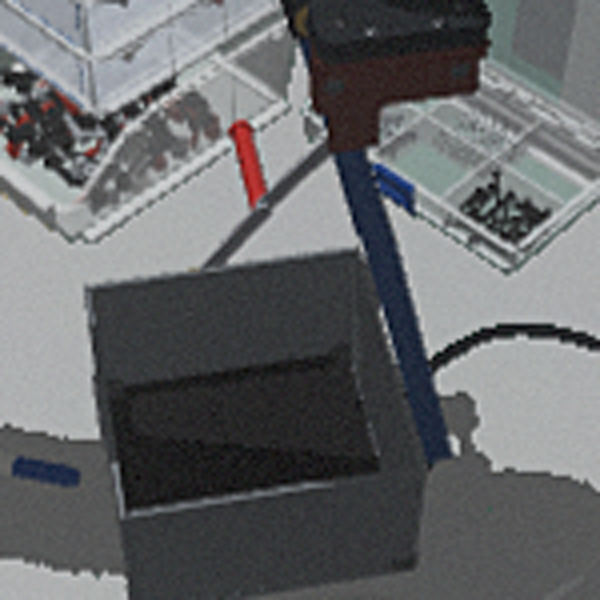

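Emit:
servo_tool:
  motion:
    - [[-1,0,0.02,0,0],[-1,0,0,-0.015,0],[-0.2,0,0,0,0],[0.2,0,0,0,0],[0.2,0,0,0,0],[0.2,0,0,0,0]]

```text
time_s: 13.78
eef_pos: [0.5345, -0.4392, 0.3591]
eef_rot: [-0.33, 0.626, 0.329, 0.626]
contact_force: [0.3, -0.3, -0.1]
width: 0.6
```

```bash
python3 -c "
from ch import *
st();ang()
"
```

```text
t 13.78 chestTCP [ 0.0472 -0.0025  0.3591] zang -0.05 Fchest [ 0.42 -0.06 -0.12] w 0.6 q [ 0.15  0.58  0.78  1.37 -0.4   1.35  1.9 ]
theta 1.36 R 0.1926
```

Emit:
servo_tool:
  motion:
    - [[0.6,-0.2,0,0,0],[0.6,-0.4,0,0,0],[0.6,-0.4,0,0,0],[0.6,-0.4,0,0,0],[0.6,-0.3,0,0,0],[0.6,0,0,0,0]]

```text
time_s: 14.52
eef_pos: [0.5347, -0.4391, 0.4281]
eef_rot: [-0.33, 0.625, 0.329, 0.626]
contact_force: [-0.4, -0.0, 0.9]
width: 0.802
```

```bash
python3 -c "
from ch import *
st();ang()
snap('scene','s5.png');snap('top','t5.png')
for n in('scene','top'):
  for q in ['knee_bar','stay_top','stay_foot','lid_handle']:
    print(n,q,[(tc(d['xyz']).round(4),round(d['confidence'],2)) for d in spotter.tip_of(n,q)][:2])
im=cv2.imread('pics/s5.png'); cv2.imwrite('pics/s5z.png',cv2.resize(im[110:260,220:370],None,fx=4,fy=4,interpolation=cv2.INTER_CUBIC))
"
```

```text
t 14.53 chestTCP [ 0.0473 -0.0023  0.4281] zang -0.02 Fchest [-0.33 -0.26  0.94] w 0.802 q [ 0.16  0.55  0.8   1.26 -0.38  1.48  1.88]
theta 1.405 R 0.2609
scene knee_bar [(array([0.0216, 0.1294, 0.1283]), 0.6), (array([-0.0902, -0.1315, -0.001 ]), 0.23)]
scene stay_top [(array([0.0685, 0.0885, 0.1779]), 0.5)]
scene stay_foot [(array([-0.0154,  0.0852,  0.0781]), 0.57)]
scene lid_handle [(array([4.450e-02, 2.000e-04, 2.977e-01]), 0.69)]
top knee_bar []
top stay_top [(array([ 0.0802, -0.1486,  0.0004]), 0.52)]
top stay_foot []
top lid_handle [(array([ 0.0412, -0.0012,  0.2987]), 0.93)]
```

View pics/s5z.png

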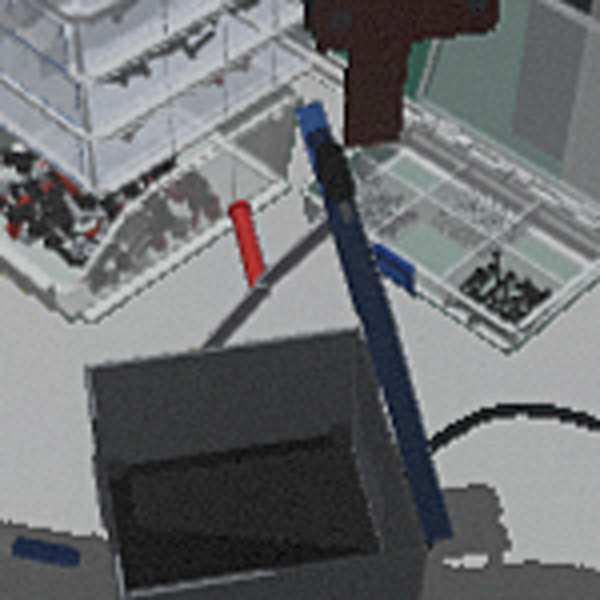

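View pics/t5.png

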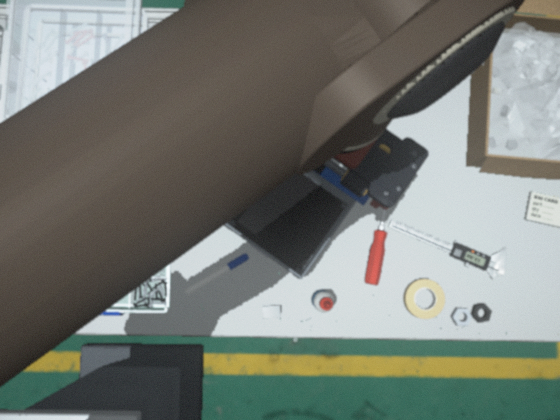

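```bash
python3 -c "
from ch import *
a=cv2.imread('pics/scene0.png')[40:210,130:310];b=cv2.imread('pics/top0.png')[0:200,0:200]
cv2.imwrite('pics/binS.png',cv2.resize(a,None,fx=3.5,fy=3.5,interpolation=cv2.INTER_CUBIC));cv2.imwrite('pics/binT.png',cv2.resize(b,None,fx=3,fy=3,interpolation=cv2.INTER_CUBIC))
m=model(CC[0],CC[1],YAW)
print(proj('scene',m(.0216,.156,.128)),proj('scene',m(.0216,.0873,.128)))
"
```

```text
(np.float64(278.00983938997666), np.float64(162.8772658556368)) (np.float64(283.2854590207843), np.float64(183.56351581974278))
```

View pics/binS.png

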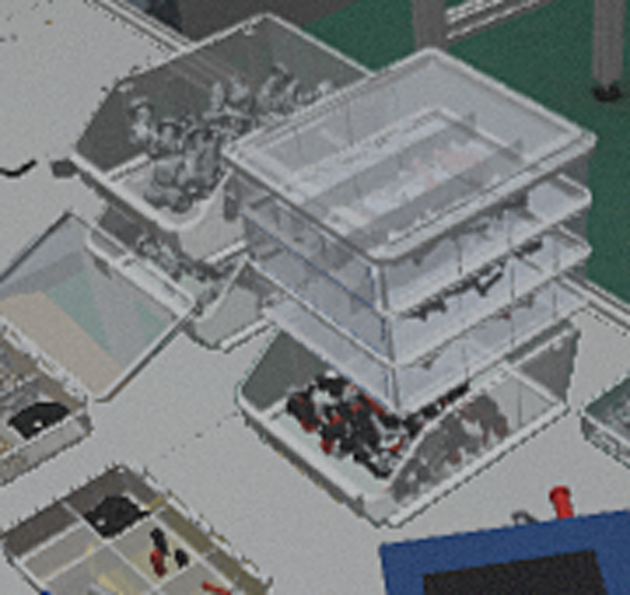

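View pics/binT.png

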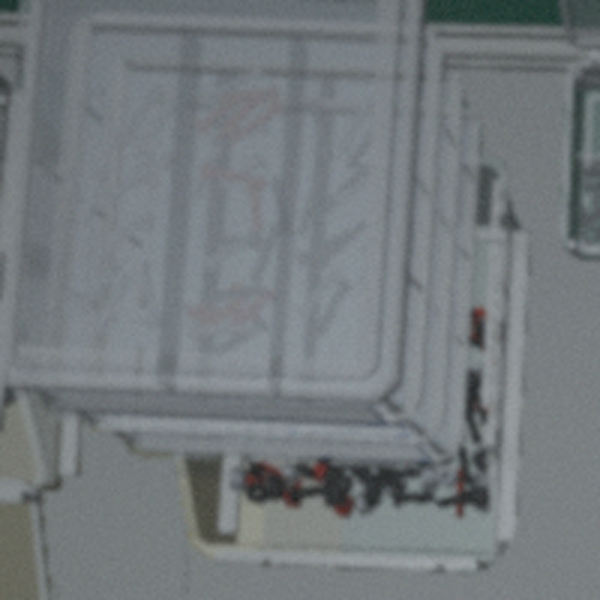

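```bash
python3 -c "
from ch import *
p,e=tri((238.1,112.4),(131.2,129.5));print(p,e,tc(p))
p,e=tri((239.5,188.6),(169.5,182.8));print(p,e,tc(p))
p,e=tri((130+575/3.5,40+250/3.5),(140,10));print(p,e,tc(p))
"
```

```text
[ 0.58595233 -0.18808373  0.22680868] 0.005412512157002991 [-0.05226209  0.2337738   0.22680868]
[ 0.54843597 -0.20210709  0.01149361] 0.0010780684294368055 [-0.07529461  0.20100743  0.01149361]
[ 0.81607595 -0.15380685  0.09371717] 0.01862932222783175 [0.11825071 0.39206836 0.09371717]
```

Emit:
servo_tool:
  motion:
    - [[-1,0,0,0,0.5],[-1,0,0,0,1],[-1,0,0,0,1],[-1,0,0,0,1],[-1,0,0,0,1],[-1,0,0,0,1],[-1,0,0,0,1],[-1,0,0,0,1],[-1,0,0,0,1],[-1,0,0,0,1],[-1,0,0,0,1],[-1,0,0,0,0]]

```text
time_s: 16.52
eef_pos: [0.5349, -0.4387, 0.4266]
eef_rot: [0.21, 0.675, -0.21, 0.675]
contact_force: [0.2, -0.3, -0.4]
width: 0.005
```

```bash
python3 -c "
from ch import *
st()
"
```

```text
t 16.52 chestTCP [ 0.0472 -0.0019  0.4266] zang -90.2 Fchest [ 0.34 -0.14 -0.4 ] w 0.005 q [ 0.01  0.68  1.17  1.27 -0.62  1.56  0.48]
```

Emit:
servo_tool:
  motion:
    - [[-1,0,0.3,0,0],[-1,0,0.6,0,0],[-1,0,0.7,0,0],[-1,0,0.7,-0.2,0],[-1,0,0.7,-0.2,0],[-1,0,0.55,-0.27,0],[-1,0.4,0,0,0],[-1,0.6,0,0,0],[-1,0.6,0,0,0],[-1,0.6,0,0,0],[-1,0.4,0,0,0],[-1,0.2,0,0,0]]

```text
time_s: 18.02
eef_pos: [0.5931, -0.307, 0.3138]
eef_rot: [0.211, 0.675, -0.211, 0.675]
contact_force: [-0.8, -0.4, -0.1]
width: 0.006
```

```bash
python3 -c "
from ch import *
st()
snap('scene','s6.png')
for n in('scene',):
  for q in ['knee_bar','stay_top','stay_foot','lid_handle']:
    print(n,q,[(tc(d['xyz']).round(4),round(d['confidence'],2)) for d in spotter.tip_of(n,q)][:2])
im=cv2.imread('pics/s6.png'); cv2.imwrite('pics/s6z.png',cv2.resize(im[60:260,200:370],None,fx=3.5,fy=3,interpolation=cv2.INTER_CUBIC))
"
```

```text
t 18.02 chestTCP [0.0208 0.1397 0.3138] zang -90.26 Fchest [-0.43 -0.75 -0.08] w 0.006 q [-0.26  0.73  1.16  1.52 -0.68  1.35  0.35]
scene knee_bar [(array([0.0205, 0.1331, 0.1269]), 0.66)]
scene stay_top [(array([0.0666, 0.0888, 0.1745]), 0.73)]
scene stay_foot [(array([0.0668, 0.0917, 0.1782]), 0.72), (array([-0.0142,  0.084 ,  0.078 ]), 0.49)]
scene lid_handle [(array([0.0433, 0.0006, 0.2949]), 0.96)]
```

View pics/s6z.png

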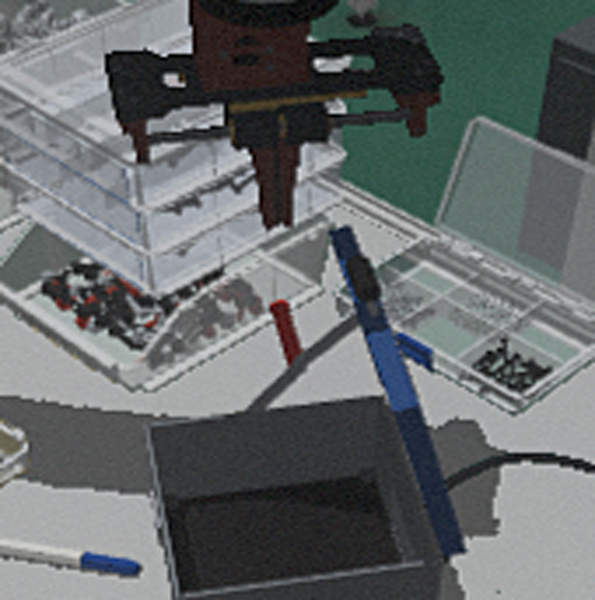

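Emit:
servo_tool:
  motion:
    - [[-1,0.4,0,0,0],[-1,0.5,0,0,0],[-1,0.5,0,0,0],[-1,0.4,0,0,0],[-1,0.2,0,0,0],[-1,0.05,0,0,0],[-1,0.05,0,0,0]]

```text
time_s: 19.15
eef_pos: [0.5936, -0.3071, 0.2314]
eef_rot: [0.211, 0.675, -0.211, 0.675]
contact_force: [-0.3, 0.5, 0.3]
width: 0.004
```

```bash
python3 -c "
from ch import *
st()
snap('scene','s7.png')
im=cv2.imread('pics/s7.png'); cv2.imwrite('pics/s7z.png',cv2.resize(im[110:260,220:370],None,fx=4,fy=4,interpolation=cv2.INTER_CUBIC))
"
```

```text
t 19.15 chestTCP [0.0212 0.1399 0.2314] zang -90.27 Fchest [-0.5   0.21  0.29] w 0.004 q [-0.24  0.8   1.1   1.61 -0.75  1.21  0.41]
```

View pics/s7z.png

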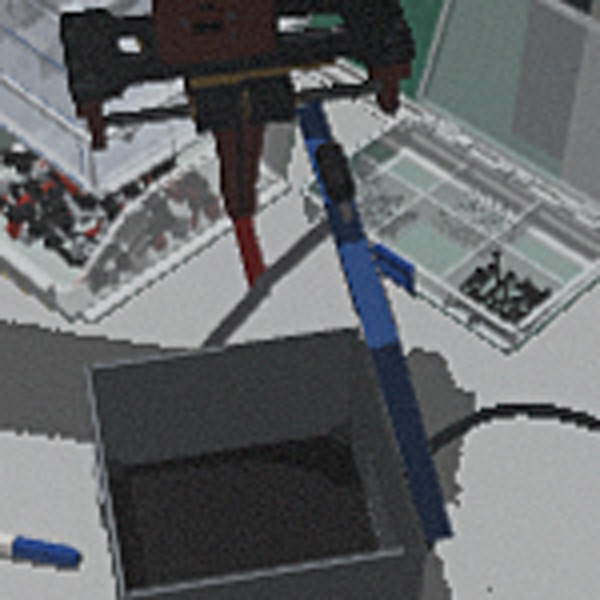

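Emit:
servo_tool:
  motion:
    - [[-1,0.1,0,0,0],[-1,0.1,0,0,0]]

```text
time_s: 19.45
eef_pos: [0.5935, -0.3068, 0.2229]
eef_rot: [0.211, 0.675, -0.211, 0.675]
contact_force: [0.4, 1.4, -0.2]
width: 0.006
```

Emit:
servo_tool:
  motion:
    - [[-1,0.05,0,0,0],[-1,0.03,0,0,0]]

```text
time_s: 19.7
eef_pos: [0.5934, -0.3067, 0.2196]
eef_rot: [0.211, 0.675, -0.211, 0.675]
contact_force: [-0.3, 0.6, -0.2]
width: 0.005
```

Emit:
servo_tool:
  motion:
    - [[-1,0.05,0,0,0]]

```text
time_s: 19.82
eef_pos: [0.5934, -0.3069, 0.2177]
eef_rot: [0.211, 0.675, -0.211, 0.675]
contact_force: [0.1, 0.9, -0.1]
width: 0.006
```

Emit:
servo_tool:
  motion:
    - [[-1,0.05,0,0,0]]

```text
time_s: 19.95
eef_pos: [0.5937, -0.307, 0.2159]
eef_rot: [0.211, 0.675, -0.211, 0.675]
contact_force: [1.0, -0.4, 3.7]
width: 0.004
```

Emit:
servo_tool:
  motion:
    - [[-1,0.05,0,0,0]]

```text
time_s: 20.08
eef_pos: [0.5942, -0.3074, 0.2146]
eef_rot: [0.21, 0.674, -0.211, 0.676]
contact_force: [3.5, -1.4, 5.9]
width: 0.007
```

Emit:
servo_tool:
  motion:
    - [[-1,0.05,0,0.075,0],[-1,0.055,0,0.07,0],[-1,0.06,0,0.065,0]]

```text
time_s: 20.45
eef_pos: [0.6004, -0.3117, 0.2071]
eef_rot: [0.211, 0.675, -0.211, 0.675]
contact_force: [0.5, -0.8, 4.5]
width: 0.004
```

```bash
python3 -c "
from ch import *
st()"
```

```text
t 20.45 chestTCP [0.0295 0.14   0.2071] zang -90.26 Fchest [ 0.85 -0.43  4.5 ] w 0.004 q [-0.22  0.83  1.07  1.6  -0.78  1.19  0.42]
```

Emit:
servo_tool:
  motion:
    - [[-1,0.064,0,0.06,0],[-1,0.067,0,0.056,0],[-1,0.07,0,0.053,0]]

```text
time_s: 20.82
eef_pos: [0.6052, -0.315, 0.1984]
eef_rot: [0.211, 0.676, -0.21, 0.674]
contact_force: [-4.1, 1.8, 3.8]
width: 0.003
```

Emit:
servo_tool:
  motion:
    - [[-1,0.073,0,0.049,0],[-1,0.075,0,0.045,0]]

```text
time_s: 21.08
eef_pos: [0.6087, -0.3174, 0.1927]
eef_rot: [0.211, 0.675, -0.211, 0.675]
contact_force: [-3.1, 1.9, 4.2]
width: 0.008
```

```bash
python3 -c "
from ch import *
st()
snap('scene','s8.png')
for n in('scene',):
  for q in ['knee_bar','stay_top','stay_foot','lid_handle']:
    print(n,q,[(tc(d['xyz']).round(4),round(d['confidence'],2)) for d in spotter.tip_of(n,q)][:2])
im=cv2.imread('pics/s8.png'); cv2.imwrite('pics/s8z.png',cv2.resize(im[110:260,220:370],None,fx=4,fy=4,interpolation=cv2.INTER_CUBIC))
"
```

```text
t 21.07 chestTCP [0.0396 0.1399 0.1927] zang -90.27 Fchest [-3.64 -0.2   4.25] w 0.008 q [-0.2   0.86  1.05  1.59 -0.79  1.18  0.42]
scene knee_bar []
scene stay_top [(array([-0.1556,  0.041 , -0.0018]), 0.25)]
scene stay_foot [(array([-0.0133,  0.0865,  0.077 ]), 0.59)]
scene lid_handle [(array([-0.0079, -0.0007,  0.2751]), 0.95)]
```

View pics/s8z.png

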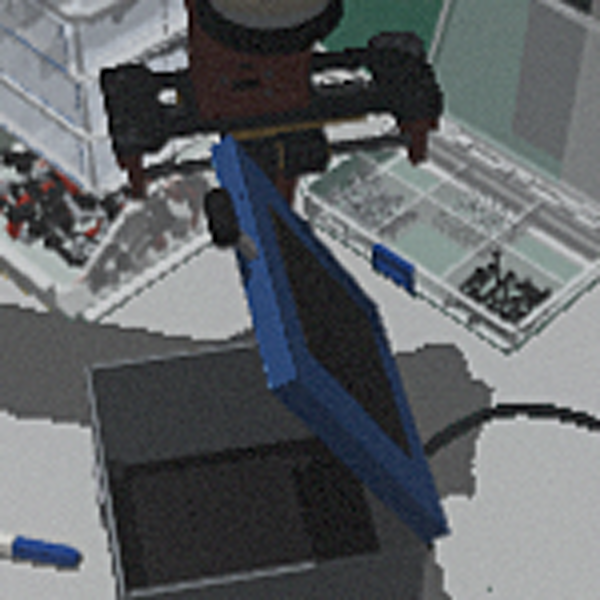

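Emit:
servo_tool:
  motion:
    - [[-1,-0.1,0,0,0],[-1,-0.2,0,0,0],[-1,-0.3,0,0,0]]

```text
time_s: 21.7
eef_pos: [0.609, -0.3176, 0.2179]
eef_rot: [0.211, 0.675, -0.211, 0.675]
contact_force: [0.2, 0.5, -0.9]
width: 0.003
```

```bash
python3 -c "
from ch import *
st()
snap('scene','s9.png')
for n in('scene',):
  for q in ['knee_bar','stay_top','stay_foot','lid_handle']:
    print(n,q,[(tc(d['xyz']).round(4),round(d['confidence'],2)) for d in spotter.tip_of(n,q)][:2])
im=cv2.imread('pics/s9.png'); cv2.imwrite('pics/s9z.png',cv2.resize(im[110:260,220:370],None,fx=4,fy=4,interpolation=cv2.INTER_CUBIC))
"
```

```text
t 21.7 chestTCP [0.0399 0.1399 0.2179] zang -90.27 Fchest [-0.13  0.54 -0.88] w 0.003 q [-0.21  0.83  1.08  1.57 -0.77  1.21  0.41]
scene knee_bar []
scene stay_top []
scene stay_foot [(array([ 0.0854, -0.0009,  0.1073]), 0.62)]
scene lid_handle [(array([-0.0111, -0.0007,  0.2767]), 0.7)]
```

View pics/s9z.png

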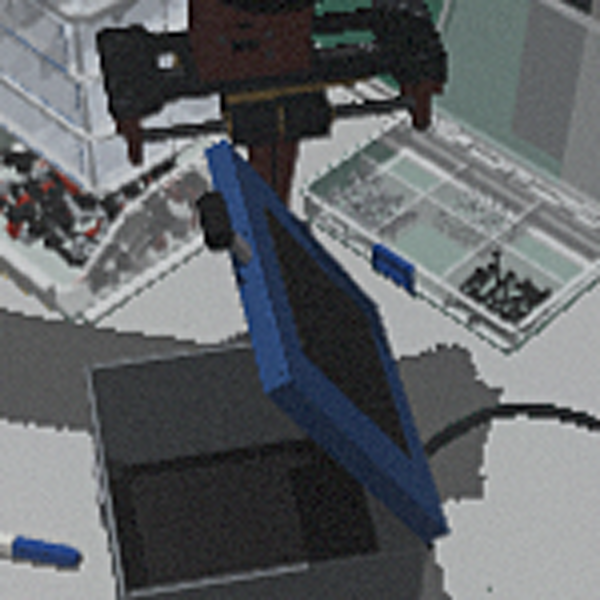

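Emit:
servo_tool:
  motion:
    - [[-1,-0.7,0,0,0],[-1,-0.8,0,0,0],[-1,-0.8,0,0,-0.5],[-1,-0.3,0,0,-1],[-1,-0.3,0,0,-1],[-1,-0.3,0,0,-1],[-1,-0.3,0,0,-1],[-1,-0.3,0,0,-1],[0,-0.3,0,0,-1],[0,-0.2,0,0,-1],[0,0,0,0,-1],[0,0,0,0,-1]]

```text
time_s: 23.45
eef_pos: [0.6089, -0.3175, 0.3888]
eef_rot: [-0.283, 0.648, 0.284, 0.648]
contact_force: [-0.1, -0.1, 0.5]
width: 0.416
```

```bash
python3 -c "
from ch import *
st()
snap('scene','s10.png');snap('top','t10.png')
for n in('scene','top'):
  for q in ['knee_bar','lid_handle']:
    print(n,q,[(tc(d['xyz']).round(4),round(d['confidence'],2)) for d in spotter.tip_of(n,q)][:2])
im=cv2.imread('pics/s10.png'); cv2.imwrite('pics/s10z.png',cv2.resize(im[110:260,220:370],None,fx=4,fy=4,interpolation=cv2.INTER_CUBIC))
"
```

```text
t 23.45 chestTCP [0.0397 0.1399 0.3888] zang -8.34 Fchest [-0.03 -0.09  0.49] w 0.416 q [-0.08  0.57  0.83  1.34 -0.41  1.41  1.56]
scene knee_bar []
scene lid_handle [(array([-0.0108,  0.0018,  0.2794]), 0.63)]
top knee_bar [(array([0.048 , 0.1365, 0.1075]), 0.62)]
top lid_handle [(array([-0.0115, -0.0014,  0.2757]), 0.97)]
```

View pics/s10z.png

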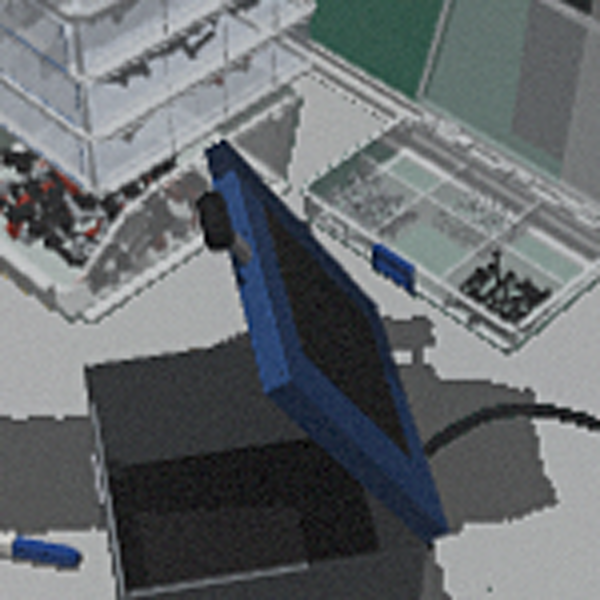

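Emit:
servo_tool:
  motion:
    - [[0.6,0,0,0,-0.97],[0.8,0,0.1,-0.3,0],[0.8,0,0.25,-0.6,0],[0.8,0,0.25,-0.7,0],[0.8,0,0.25,-0.7,0],[0.8,0,0.25,-0.7,0],[0.8,0,0.17,-0.51,0],[0.8,0,0,0,0]]

```text
time_s: 24.75
eef_pos: [0.485, -0.4059, 0.3897]
eef_rot: [-0.327, 0.627, 0.326, 0.627]
contact_force: [0.0, -0.0, -1.2]
width: 0.9
```

```bash
python3 -c "
from ch import *
st()
snap('scene','s11.png')
print([tc(d['xyz']).round(4) for d in spotter.tip_of('scene','lid_handle')])
im=cv2.imread('pics/s11.png'); cv2.imwrite('pics/s11z.png',cv2.resize(im[90:260,200:370],None,fx=3.5,fy=3.5,interpolation=cv2.INTER_CUBIC))
"
```

```text
t 24.75 chestTCP [-0.0125 -0.003   0.3897] zang -0.57 Fchest [ 0.03 -0.04 -1.23] w 0.9 q [ 0.06  0.45  0.84  1.49 -0.34  1.34  1.88]
[array([-0.0108,  0.0004,  0.2807])]
```

View pics/s11z.png

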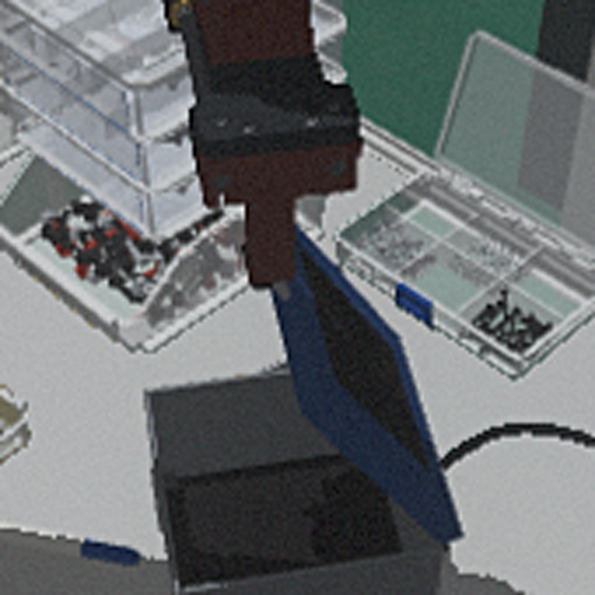

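Emit:
servo_tool:
  motion:
    - [[0.8,0,-0.04,0.05,-0.06],[0.8,0.3,0,0,0],[0.8,0.4,0,0,0],[0.8,0.35,0,0,0],[0.8,0.22,0,0,0],[0.3,0,0,0,0],[0.3,0,0,0,0],[-0.1,0,0,0,0],[-1,0,0,0,0],[-1,0,0,0,0],[-1,0,0,0,0],[-1,0,0,0,0]]
  squeeze: 20

```text
time_s: 26.35
eef_pos: [0.4887, -0.4049, 0.3385]
eef_rot: [-0.331, 0.626, 0.33, 0.624]
contact_force: [-1.9, -4.8, -1.0]
width: 0.322
```

```bash
python3 -c "
from ch import *
st();ang()
arc(1.03,0.6,10);arc(.6,.1,12);arc(.1,0,4)
"
```

```text
t 26.35 chestTCP [-1.000e-02 -1.000e-04  3.385e-01] zang 0.14 Fchest [ 1.16 -4.99 -1.03] w 0.322 q [ 0.07  0.49  0.81  1.56 -0.37  1.25  1.91]
theta 1.042 R 0.1917
[0.1, 0.18] [0.11, 0.17] [0.12, 0.17] [0.13, 0.16] [0.13, 0.16] [0.14, 0.15] [0.15, 0.15] [0.15, 0.14] [0.16, 0.13] [0.16, 0.13] 
[0.16, 0.12] [0.17, 0.11] [0.17, 0.1] [0.18, 0.09] [0.18, 0.09] [0.18, 0.08] [0.19, 0.07] [0.19, 0.06] [0.19, 0.06] [0.19, 0.05] [0.2, 0.04] [0.2, 0.03] 
[0.12, 0.02] [0.12, 0.01] [0.12, 0.01] [0.12, 0.01]
```

Gripped (28 mm). Lower along the arc.

Emit:
servo_tool:
  motion:
    - [[-1,0.06,0.1,-0.02,0],[-1,0.11,0.18,0,0],[-1,0.12,0.17,0,0],[-1,0.13,0.16,0,0],[-1,0.13,0.16,0,0],[-1,0.14,0.15,0,0],[-1,0.15,0.15,0,0],[-1,0.15,0.14,0,0],[-1,0.16,0.13,0,0],[-1,0.16,0.13,0,0]]

```text
time_s: 27.6
eef_pos: [0.439, -0.3711, 0.2856]
eef_rot: [-0.33, 0.625, 0.331, 0.625]
contact_force: [-4.9, -4.1, 1.5]
width: 0.315
```

```bash
python3 -c "
from ch import *
st();ang()"
```

```text
t 27.6 chestTCP [-0.0701 -0.0003  0.2856] zang 0.18 Fchest [-1.73 -6.19  1.53] w 0.315 q [ 0.01  0.43  0.82  1.78 -0.35  1.09  1.92]
theta 0.619 R 0.1899
```

Emit:
servo_tool:
  motion:
    - [[-1,0.16,0.14,-0.02,0],[-1,0.17,0.13,0,0],[-1,0.17,0.11,0,0],[-1,0.18,0.1,0,0],[-1,0.18,0.09,0,0],[-1,0.18,0.08,0,0],[-1,0.19,0.07,0,0],[-1,0.19,0.06,0,0],[-1,0.19,0.06,0,0],[-1,0.19,0.05,0,0],[-1,0.2,0.04,0,0]]

```text
time_s: 28.98
eef_pos: [0.4086, -0.3505, 0.2053]
eef_rot: [-0.331, 0.625, 0.331, 0.625]
contact_force: [-3.8, -2.8, -0.1]
width: 0.313
```

```bash
python3 -c "
from ch import *
st();ang()"
```

```text
t 28.98 chestTCP [-0.1068 -0.0004  0.2053] zang 0.22 Fchest [-1.55 -4.42 -0.07] w 0.313 q [ 0.04  0.46  0.77  1.95 -0.41  0.89  1.99]
theta 0.15 R 0.1903
```

Emit:
servo_tool:
  motion:
    - [[-1,0.15,0.04,0,0],[-1,0.15,0.03,0,0],[-1,0.15,0.03,0,0],[-1,0.12,0.02,0,0],[-1,0.08,0.01,0,0],[-1,0.05,0,0,0]]

```text
time_s: 29.72
eef_pos: [0.4053, -0.3482, 0.1778]
eef_rot: [-0.332, 0.625, 0.33, 0.625]
contact_force: [-0.5, -5.3, 0.4]
width: 0.315
```

```bash
python3 -c "
from ch import *
st();ang()"
```

```text
t 29.73 chestTCP [-0.1108 -0.0004  0.1778] zang 0.23 Fchest [ 2.56 -4.69  0.36] w 0.315 q [ 0.06  0.49  0.74  1.98 -0.44  0.83  2.02]
theta 0.005 R 0.191
```

Emit:
servo_tool:
  motion:
    - [[-1,0.03,0,0,0],[-1,0.02,0,0,0],[-1,0,0,0,0]]

```text
time_s: 30.1
eef_pos: [0.4053, -0.3483, 0.1774]
eef_rot: [-0.331, 0.624, 0.331, 0.625]
contact_force: [-4.4, -0.6, 18.8]
width: 0.316
```

```bash
python3 -c "
from ch import *
st();ang()"
```

```text
t 30.1 chestTCP [-0.1108 -0.0005  0.1774] zang 0.22 Fchest [-3.28 -2.99 18.79] w 0.316 q [ 0.06  0.49  0.74  1.98 -0.45  0.83  2.02]
theta 0.002 R 0.191
```

Hard stop: the lid is shut. Relax, open, and lift clear.

Emit:
servo_tool:
  motion:
    - [[-1,-0.03,0,0,0],[-0.2,0,0,0,0],[0.4,0,0,0,0],[0.6,0,0,0,0],[0.6,0,0,0,0],[0.6,-0.2,0,0,0],[0.6,-0.5,0,0,0],[0.6,-0.8,0,0,0],[0.6,-0.8,0,0,0],[0.6,-0.8,0.5,0,0],[0.6,-0.2,0.5,0,0],[0.6,0,0.5,0,0]]

```text
time_s: 31.6
eef_pos: [0.3551, -0.3143, 0.3103]
eef_rot: [-0.331, 0.624, 0.331, 0.625]
contact_force: [0.2, 0.5, -0.7]
width: 0.799
```

Emit:
servo_tool:
  motion:
    - [[0.6,0,0.7,0.7,0],[0.6,0,0.7,0.7,0],[0.6,0,0.7,0.7,0],[0.6,0,0.6,0.7,0],[0.6,0,0.3,0.3,0],[0.6,0,0,0,0],[0.6,0,0,0,0],[0.6,0,0,0,0]]

```text
time_s: 32.6
eef_pos: [0.3259, -0.145, 0.3092]
eef_rot: [-0.331, 0.625, 0.33, 0.625]
contact_force: [-0.0, 0.6, -0.8]
width: 0.798
```

```bash
python3 -c "
from ch import *
st()
snap('scene','s12.png');snap('top','t12.png')
for n in('scene','top'):
  for q in ['stay_foot','stay_top','knee_bar','lid_handle','oil_bottle','screwdriver','marker','gauge_block']:
    print(n,q,[(np.round(d['xyz'],4),round(d['confidence'],2)) for d in spotter.tip_of(n,q)][:1])
"
```

```text
t 32.6 chestTCP [-0.2912  0.1224  0.3092] zang 0.14 Fchest [-0.4   0.51 -0.84] w 0.798 q [-0.46 -0.15  0.69  2.2   0.11  1.06  1.14]
scene stay_foot [(array([ 0.5526, -0.3391,  0.115 ]), 0.5)]
scene stay_top [(array([ 0.5519, -0.3416,  0.1138]), 0.57)]
scene knee_bar [(array([ 0.609 , -0.3298,  0.0593]), 0.43)]
scene lid_handle [(array([ 0.4064, -0.3456,  0.1163]), 0.9)]
scene oil_bottle [(array([ 0.3492, -0.4713,  0.0007]), 0.61)]
scene screwdriver [(array([ 4.756e-01, -5.795e-01, -3.000e-04]), 0.97)]
scene marker [(array([ 0.3923, -0.2889, -0.0018]), 0.77)]
scene gauge_block [(array([ 0.3303, -0.3845,  0.002 ]), 0.51)]
top stay_foot [(array([ 0.5347, -0.3314,  0.0771]), 0.67)]
top stay_top [(array([ 0.5534, -0.3472,  0.1112]), 0.65)]
top knee_bar [(array([ 0.615 , -0.3266,  0.0622]), 0.71)]
top lid_handle [(array([ 0.4071, -0.351 ,  0.1172]), 0.73)]
top oil_bottle [(array([ 3.435e-01, -4.731e-01, -1.000e-04]), 0.84)]
top screwdriver [(array([ 4.821e-01, -5.743e-01, -3.000e-04]), 0.75)]
top marker [(array([ 0.3908, -0.2865,  0.0027]), 0.62)]
top gauge_block [(array([ 0.3277, -0.3856,  0.0014]), 0.74)]
```

View pics/s12.png

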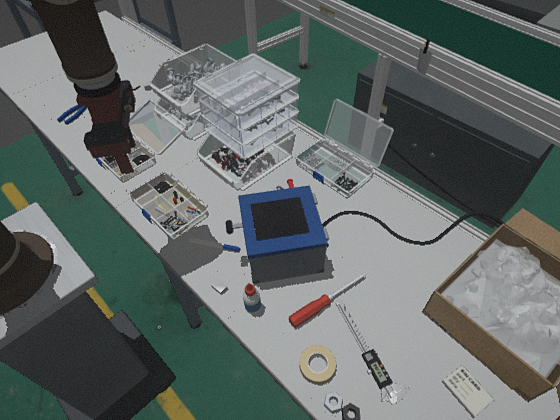

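```bash
python3 -c "
from h import *
a=cv2.imread('pics/scene0.png').astype(int)[170:300,215:350];b=cv2.imread('pics/s12.png').astype(int)[170:300,215:350]
print((abs(a-b).max(2)>60).sum())
print(r.sign_off())"
```

```text
72
the job is handed in; nothing more can be done
None
```

I opened the lid until the stay locked, let go, broke the stay with the knee bar, lowered the lid shut and handed the job in at about 33 s. The hand-in gives no verdict, so these are my own checks.

- **Raising and locking:** I raised the lid by the handle to about 1.36 rad, where it stopped hard, and pulled with about 5 N there. After I let go and lifted clear, the lid stood by itself. The scene camera put the stay's pivots about 130 mm apart with the knee about 4 mm over centre. The top camera's view of the stay was blocked, so those numbers come from one camera.
- **Breaking the stay:** I pushed the knee bar down and back with about 4–6 N over about 28 mm. The lid dropped to about 1.04 rad, further than I expected. It then stayed put while I moved to the handle again.
- **Lowering:** The lid came down at roughly 0.35 rad/s on a 20 N grip. I felt it shut against the stop at about 0.00 rad, and pressed with about 19 N for a moment before letting go.
- **Last look:** The lid and handle look the same as in the first picture. The top camera shows the stay's foot within about 1 mm of its start position. The bottle, screwdriver, marker and block are within about 7 mm, most of which is detector scatter. The arm is clear and touching nothing.
- **One reading disagreed:** The scene camera's last foot reading actually landed on the upper pivot, because the foot is hidden in that view, so I did not use it.

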